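# Inspect a drilled wheel through a loupe held at its focal height

### The job

Slide the plywood wheel flat along the bench, without lifting it, until it sits wholly inside the ring of tape in front of the height gauge. Then pick up the loupe and hold it level over the wheel, its lens centred above the wheel's bore and its rim at the height of the gauge's scriber point (the gauge is set to the focal height). Finish holding the loupe still there by its handle, the loupe clear of everything else; do not knock the gauge or disturb the other things on the bench.

Things in the scene. Friction and masses are not known exactly. Their poses are not given: they have to be found in the camera images.
- wheel: loose flat plywood wheel, 100 mm diameter, 15 mm thick, about 60 g, lying on the bench: 11 mm wide rim, five 13 mm wide spokes with open windows between, 36 mm hub with a 16 mm bore. Origin: centre of the underside; z up along its axis. It lies to the left or to the right of the ring of tape, always a little nearer the robot than the ring
- spot: ring of black marking tape stuck flat on the bench (too thin to feel, 0.6 mm): inner diameter 124 mm, outer 136 mm. Origin: centre of the ring, at bench height. The wheel is wholly inside when its centre is within 12 mm of this point
- loupe: loose hand magnifier, 150 g, lying flat, lens away from the robot (within 40 degrees), on the side of the ring opposite the wheel. Black bar handle 22 mm wide, 20 mm high, x = -78 to +30 mm; neck; grey rim 70 mm across, 14 mm thick, x = +40 to +110. Undersides flush. Origin: underside of the handle below the centre of mass, the best grip point; x along the handle to the lens, z up
- lens_center (a point): centre of the loupe's lens and rim, half way through their thickness: 75 mm from the loupe's origin along its x, 7 mm above its underside. z is the lens axis
- scriber_tip (a point): tip of the height gauge's scriber, a flat steel bar 8 mm wide and 6 mm thick that points at the ring from its far side, 80 mm horizontally from the ring's centre; its height above the bench, 85 to 125 mm, is the focal height at which the middle of the lens rim is to be held. Its slider is locked (it gives only when knocked)
- gauge: 150 mm height gauge, loose but heavy (1.65 kg), beyond the ring: dark base 100 x 64 mm, 36 mm high, steel beam up to 243 mm, slider carrying the scriber. Origin: centre of the base's underside, 150 mm from the ring's centre; its x points away from the ring, the scriber reaches to x = -70 mm, the beam stands at x = +22 mm
- glue_bottle: bystander, leave alone: upright white glue bottle, 56 mm diameter, 150 mm tall, at a far corner of the work. Origin: centre of the underside
- sanding_block: bystander, leave alone: cork sanding block 95 x 58 x 29 mm at the other far corner. Origin: centre of the underside
- offcut: bystander, leave alone: small L-shaped plywood offcut, about 40 x 80 x 15 mm, lying close in front of the robot. Origin: on its underside, near the middle
Not all that is in view belongs to the job. Leave any blue or red look-alike of the gauge alone.

How it is judged (in metres and radians):
On the way, in this order (a step that is already met when the one before it is completed fails the run):
1. the wheel lies flat and still, wholly inside the ring of tape (centre within 12 mm of the ring's centre), the loupe not yet picked up (horizontal distance between wheel and spot below 0.012 m and linear speed of wheel below 0.02 m/s and height (world z) of loupe below 0.01 m), for 0.2 s.
2. the loupe is lifted off the bench in the gripper (height (world z) of lens_center above 0.035 m and contact force between the fingers and loupe above 1 N), for 0.2 s.
At the end, for the whole second after the job is handed in: The wheel lies flat in the tape ring (centres within 12 mm). The gripper holds the loupe still by its handle, touching nothing else, level within 7 degrees, lens centre within 12 mm sideways of the wheel's centre and within 7 mm of the scriber point's height (point level with the rim) (horizontal distance between wheel and spot below 0.012 m and height (world z) of wheel below 0.004 m and angle between wheel's own z axis and vertical below 0.06 rad and horizontal distance between lens_center and wheel below 0.012 m and z of lens_center in the frame of scriber_tip between -0.007 and 0.007 m and angle between loupe's own z axis and vertical below 0.12 rad and linear speed of each of loupe, wheel below 0.02 m/s and x of the grasp point in the frame of loupe below 0.035 m and contact force between the fingers and loupe above 1 N and contact force between loupe and wheel below 0.2 N and contact force between loupe and gauge below 0.2 N and contact force between loupe and glue_bottle below 0.2 N and contact force between loupe and sanding_block below 0.2 N and contact force between loupe and offcut below 0.2 N); the arm keeps its last pose, push and grip.
It fails at once if the wheel is lifted or tipped (height (world z) of wheel above 0.012 m or angle between wheel's own z axis and vertical above 0.2 rad).
It fails at once if the height gauge is knocked (scriber point moved more than 8 mm) (distance of scriber_tip from where it was at the start of the episode above 0.008 m).
It fails at once if another thing on the bench is disturbed (moved more than 20 mm) (distance of any of glue_bottle, sanding_block, offcut from where it was at the start of the episode above 0.02 m).
It also fails if it takes over 58 s, if anything falls off the work surface, if the arm or the gripper's body presses on something with over 40 N, if the wrist force passes 120 N, or if a joint passes its speed limit or range.

### The arm

A 7-joint arm with a two-finger parallel gripper is mounted at the origin on the work surface. World frame = base frame: x ahead of the robot, y to its left, z up, the work surface at z = 0. Lengths are in m, angles in degrees, forces in N, time in s.
With the tool pointing down it reaches from about 0.425 to 0.825 m from the base axis. Payload 3.6 kg.
Tool frame: the origin (TCP) lies at the very end of the fingers, on their centre line; the grasp point (between the pads) lies 19 mm behind it; z points along the fingers, y is the direction in which the jaws open and shut (so a half turn about z gives the same grasp; the last joint's range is limited). The gripper opens to 85 mm and grips with 20 to 120 N. Pads are 22 mm wide; open, the fingers measure 114 mm over their backs; the gripper's body (76 mm by 85 mm) begins 54 mm behind the grasp point. The pads swing forward as they close: fully open they stand 13 mm farther back than shut.
Start: joints at [-67.523, 35.231, -0.722, 81.555, 0.464, 63.22, -2.315], TCP at [0.264, 0.594, 0.231] pointing down, gripper open.
Joint ranges: [-178.69, 178.69], [-17.37, 117.87], [-77.05, 75.6], [15.02, 138.74], [-78.02, 258.01], [0.78, 113.62], [-162.83, 162.83]. Speed limits (degrees/s): [159.86, 159.86, 180, 180, 180, 180, 180].

### API

Orientations are given as [roll, pitch, yaw] about the fixed x, y, z axes, in that order (R = Rz(yaw) Ry(pitch) Rx(roll)).
In Python, from cell import sense, snapshot, hand_in gives the robot as it stands. The module is installed in compiled form; this text tells all that it offers.
- The arm moves only by the shell command python3 -m jog 'ROWS' [OPENING] [FORCE]. ROWS is JSON, a list of rows, each a list of 2 entries, a list of its own where there are three numbers: the shift along the tool's x, y, z in mm, then the turn about the tool's z in degrees. A call has exactly 10 rows; each row is the pose to reach, as a shift and turn from the pose commanded when the call began, along the tool's axes at that moment; what a row does not reach only later rows make up. A row lasts 1/12 s, in which the tool goes at most 41.7 mm and 7.16 degrees, less where a joint would pass 70% of its speed; a pose out of reach is approached as far as the arm can. A call with a gripper value outside its range is refused whole. OPENING is the opening, from 0 (shut) to 1 (fully open), set as the call begins (- or left out, the last holds). The fingers move at their own pace and stop on an object; FORCE is the grip in N (left out, the last holds). Time passes only in rows, so rows that repeat a pose let the fingers close, or fill a call up. It gives the time, the measured TCP pose, the force and the opening at its end, in the units of the state.
- sense(): the state, without advancing time (a new reading comes with each control period).
- snapshot(name): name is "side" or "top"; returns a dict with "color" (384x512x3 uint8, blue, green, red), "intrinsics" (3x3 intrinsics, pixels), "distortion" ([k1, k2, p1, p2, k3] as OpenCV has them; the pictures are not rectified), "R" (3x3) and "t" (3): a world point X has camera coordinates R X + t. Camera axes: x right, y down, z forward; pixel columns grow to the right and rows downward; lengths in m; the calibration is good to about 2 mm. A picture is of the moment at which its call begins. There is no depth.
- hand_in(): hands the job in, once; it reports no verdict.
The state is a dict: "time_s": time; "joints": joint angles; "qd": joint speeds; "joint_efforts": joint torques, N m; "tool_pos": TCP position; "ee_rot": TCP orientation; "ft_force": force on the tool from outside, world axes, zero at the start; "ft_torque": the same for the moment, N m; "opening": opening from 0.0 (shut) to 1.0 (fully open).
Only numpy, scipy, OpenCV 4.12 (cv2) and the standard library are available. Lean on these libraries where they do the work, as an engineer would, in place of code of your own. Each camera call takes 0.05 s, during which the arm holds its last target. There are 200 camera calls.

## Working session

There is one attempt and no reset: what is moved stays moved. The work goes in short steps, Python scripts to look and compute and a shell command to move; the robot and the scene stay as the last step left them, time stands still between calls to the robot, and variables do not carry over. Pictures are saved under pics/ and viewed, about 8 in all and at most 12, crops included, and the job is handed in when it is done.

```bash
mkdir -p pics
cat > h.py <<'E'
import numpy as np, cv2
from cell import sense, snapshot
def ray(s,px):
    K=np.array(s["intrinsics"]);d=np.array(s["distortion"]);R=np.array(s["R"]);t=np.array(s["t"])
    u=cv2.undistortPoints(np.array(px,float).reshape(-1,1,2),K,d).reshape(-1,2)
    D=np.c_[u,np.ones(len(u))]@R
    return -R.T@t, D
def plane(s,px,z):
    c,D=ray(s,px); return c+D*((z-c[2])/D[:,2])[:,None]
def proj(s,P):
    R=np.array(s["R"]);t=np.array(s["t"])
    return cv2.projectPoints(np.array(P,float).reshape(-1,1,3),cv2.Rodrigues(R)[0],t,np.array(s["intrinsics"]),np.array(s["distortion"]))[0].reshape(-1,2)
def tri(s1,p1,s2,p2):
    a,d=ray(s1,[p1]);b,e=ray(s2,[p2]);d=d[0];e=e[0]
    k=np.linalg.lstsq(np.c_[d,-e],b-a,rcond=None)[0]
    return (a+k[0]*d+b+k[1]*e)/2, np.linalg.norm(a+k[0]*d-b-k[1]*e)
E
python3 - <<'E'
from h import *
import pickle
S={n:snapshot(n) for n in("top","side")}
pickle.dump(S,open("s0.pkl","wb"))
for n in S: cv2.imwrite(f"pics/{n}0.png",cv2.resize(S[n]["color"],(800,600),interpolation=cv2.INTER_CUBIC)); print(n,-np.array(S[n]["R"]).T@S[n]["t"])
print(sense()["tool_pos"],sense()["ee_rot"])
E
```

```text
top [0.46243959 0.00603238 1.4434674 ]
side [-0.09863538 -0.66052161  0.95134252]
[0.26403759 0.59319182 0.23024748] [-1.79865066e+02  7.45902993e-04  1.56007341e+02]
```

View pics/top0.png

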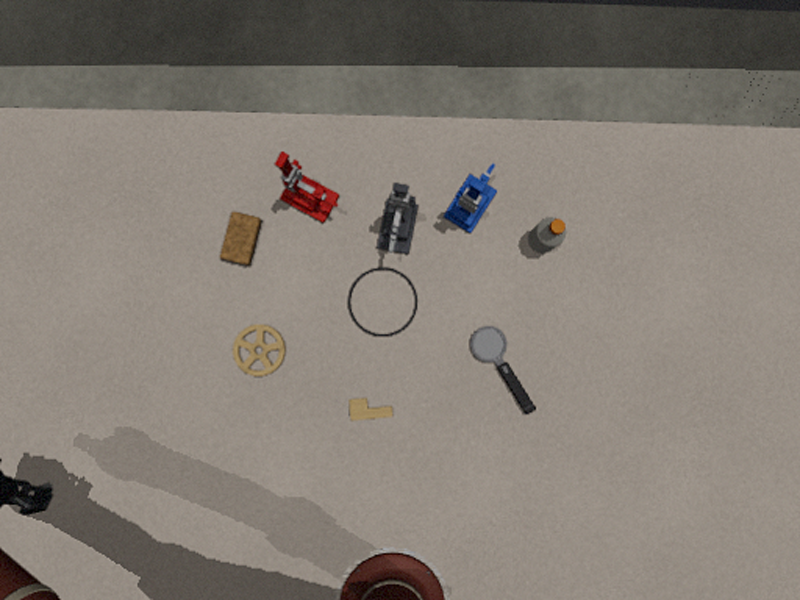

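View pics/side0.png

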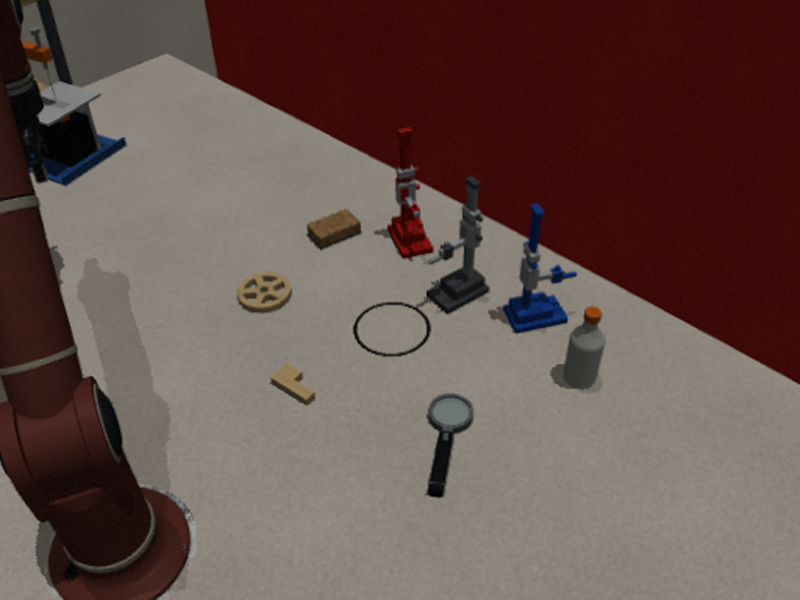

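The top view shows the wheel at (259,350), the ring at (383,301), the loupe lens at (488,344) with its handle end at (530,408), and the offcut at (370,410). There are three gauges: red (308,190), grey and dark (398,220), and blue (470,200). The grey one fits, because its base is dark and its scriber points at the ring from (381,267). In the side view its tip is near (431,262). I'll confirm this in an enlarged crop and measure.

```bash
cat > m.py <<'E'
from h import *
import pickle
def masks(s):
    im=s["color"];hsv=cv2.cvtColor(im,cv2.COLOR_BGR2HSV);return im,hsv
def comp(mask,x0,y0,x1,y1):
    m=np.zeros_like(mask);m[y0:y1,x0:x1]=mask[y0:y1,x0:x1]
    n,l,st,c=cv2.connectedComponentsWithStats(m);i=1+np.argmax(st[1:,4]);return (l==i).astype(np.uint8),st[i]
def ell(s,m,z):
    c=max(cv2.findContours(m,cv2.RETR_EXTERNAL,cv2.CHAIN_APPROX_NONE)[0],key=len)
    P=plane(s,cv2.convexHull(c).reshape(-1,2),z)[:,:2]
    (x,y),(a,b),_=cv2.fitEllipse(P.astype(np.float32)*1000);return np.round([x,y,a,b],1)
E
python3 - <<'E'
from m import *
S=pickle.load(open("s0.pkl","rb"));k=.64
box={"top":dict(w=(140,200,190,248),r=(218,166,272,220),l=(295,200,350,270)),"side":dict(w=(148,170,190,202),r=(222,190,278,230),l=(268,248,308,320))}
for n,s in S.items():
    im,h=masks(s)
    w=((h[...,1]>75)&(h[...,2]>110)).astype(np.uint8)
    m,st=comp(w,*box[n]["w"]);print(n,"wheel",st,ell(s,m,.015))
    d=(h[...,2]<75).astype(np.uint8)
    m,st=comp(d,*box[n]["r"]);print("ring",st,ell(s,m,0))
    m,st=comp(d,*box[n]["l"]);c=cv2.findContours(m,0,1)[0];c=max(c,key=len).reshape(-1,2)
    P=plane(s,c,.02 if n=="top" else .015)[:,:2]*1000
    print("handle",st,cv2.minAreaRect(P.astype(np.float32)))
t=cv2.resize(S["top"]["color"][110:175,225:285],None,fx=6.5,fy=6.5,interpolation=cv2.INTER_CUBIC)
u=cv2.resize(S["side"]["color"][110:200,262:322],None,fx=6,fy=6,interpolation=cv2.INTER_CUBIC)
H=max(len(t),len(u));pad=lambda a:cv2.copyMakeBorder(a,0,H-len(a),0,0,0)
o=np.hstack([pad(t),pad(u)]);print(o.shape);cv2.imwrite("pics/g.png",o)
for P in [plane(S["top"],[[488*k,344*k]],.014),plane(S["side"],[[451*k,413*k]],.014),plane(S["top"],[[398*k,220*k]],.036)]:print(P)
E
```

```text
top wheel [149 208  33  33 582] [475.5 269.1  97.7  98.6]
ring [223 170  44  45 167] [575.7  35.5 132.9 134.2]
handle [317 232  26  33 283] ((416.9801330566406, -221.5678253173828), (111.11656951904297, 24.726547241210938), 33.107208251953125)
side wheel [152 174  34  23 379] [475.7 270.2  96.6  97.1]
ring [226 194  50  34 213] [576.3  35.7 134.6 136.5]
handle [273 253  30  66 641] ((439.9985656738281, -199.14068603515625), (191.1885528564453, 69.52299499511719), 23.972640991210938)
(540, 750, 3)
[[ 0.49701839 -0.17046296  0.014     ]]
[[ 0.49442753 -0.17611284  0.014     ]]
[[0.72925774 0.00828269 0.036     ]]
```

View pics/g.png

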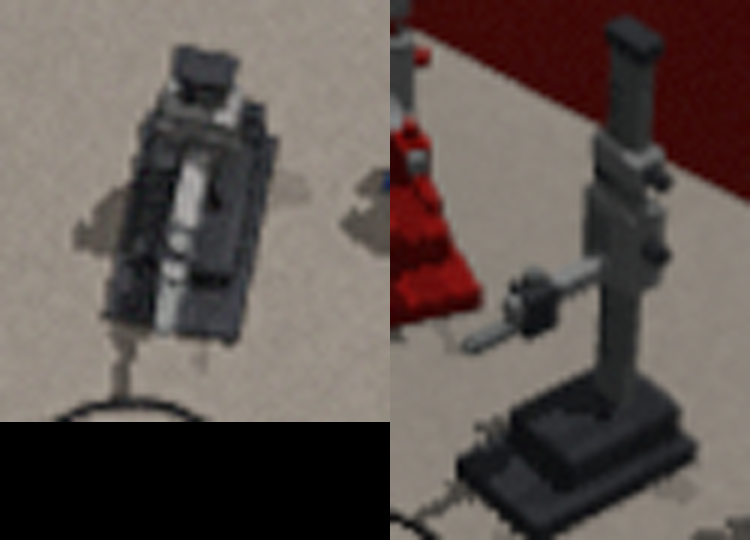

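The crop confirms the dark and steel gauge: its scriber points at the ring, with the tip near top px (250,160.5) and side px (274,167.5). Wheel centre is (0.4755, 0.2695) and ring centre (0.576, 0.0355). The fitted sizes match the given ones (98 and 134 mm). I'll cradle the wheel between half-open fingers and push along (0.394, -0.919).

```bash
python3 -m jog '[[[-27,-16,13],5],[[-54,-31,26],10],[[-80,-47,39],15],[[-107,-62,52],20],[[-133,-78,65],25],[[-160,-93,78],30],[[-187,-109,91],35],[[-213,-124,104],40],[[-240,-140,117],43],[[-266,-155,130],43]]' 0.6 40
python3 - <<'E'
from m import *
S=pickle.load(open("s0.pkl","rb"))
P,e=tri(S["top"],[249.9,160.3],S["side"],[274,167.4]);print("tip",P,e)
d=(P-[.576,.0355,0])[:2];print(np.hypot(*d))
c,D=ray(S["side"],[[274,167.4]])
for y in(.015,.02,.025): print(c+D[0]*(y-c[1])/D[0][1])
E
```

```text
time_s: 0.93
tool_pos: [0.4447, 0.3426, 0.1004]
ee_rot: [-180.0, 0.0, 112.9]
ft_force: [1.1, 0.6, -0.4]
opening: 0.6
tip [0.65773922 0.02151305 0.11065631] 0.003389037778054145
0.08292728300627385
[0.64803566 0.015      0.11992159]
[0.65356228 0.02       0.11376767]
[0.65908891 0.025      0.10761375]
```

```bash
python3 -m jog '[[[0,0,25],0],[[0,0,50],0],[[0,0,70],0],[[0,0,80],0],[[0,0,88],0],[[0,0,94],0],[[0,0,98],0],[[0,0,98],0],[[0,0,98],0],[[0,0,98],0]]'
python3 - <<'E'
from m import *
S={n:snapshot(n) for n in("top","side")}
a=[cv2.resize(S["top"]["color"][180:250,130:210],(480,420),interpolation=2),cv2.resize(S["side"]["color"][150:220,130:183],(318,420),interpolation=2)]
cv2.imwrite("pics/p1.png",np.hstack(a))
E
```

```text
time_s: 1.77
tool_pos: [0.4448, 0.3445, 0.0041]
ee_rot: [179.9, -0.0, 113.0]
ft_force: [0.1, -0.1, -0.7]
opening: 0.597
```

View pics/p1.png

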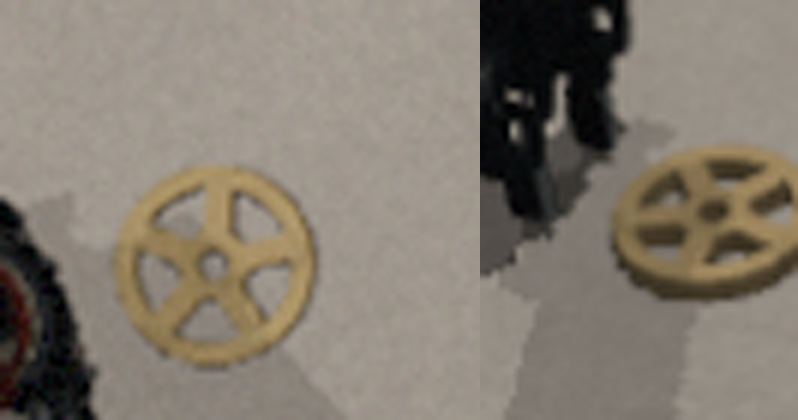

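```bash
python3 -m jog '[[[-12,0,1],0],[[-20,0,2],0],[[-25,0,2],0],[[-30,0,2],0],[[-37,0,2],0],[[-46,0,2],0],[[-57,0,2],0],[[-69,0,2],0],[[-81,0,2],0],[[-93,0,2],0]]'
python3 -m jog '[[[-13,0,0],0],[[-26,0,0],0],[[-39,0,0],0],[[-52,0,0],0],[[-65,0,0],0],[[-78,0,0],0],[[-90,0,0],0],[[-100,0,0],0],[[-108,0,0],0],[[-113,0,0],0]]'
python3 - <<'E'
from m import *
S={n:snapshot(n) for n in("top","side")}
for n,s in S.items():
    im,h=masks(s);w=((h[...,1]>75)&(h[...,2]>100)).astype(np.uint8)
    b=(150,150,300,250) if n=="top" else (148,170,278,220)
    m,st=comp(w,*b);print(n,st,ell(s,m,.015))
a=[cv2.resize(s["color"][140:270,140:300],(400,325),interpolation=2) for s in S.values()]
cv2.imwrite("pics/p2.png",np.hstack(a));print(sense()["tool_pos"],sense()["ft_force"])
E
```

```text
time_s: 2.7
tool_pos: [0.4812, 0.2568, 0.0013]
ee_rot: [-180.0, 0.0, 113.0]
ft_force: [0.4, 0.1, -0.2]
opening: 0.602
time_s: 3.53
tool_pos: [0.5253, 0.1528, 0.0013]
ee_rot: [-180.0, 0.0, 112.9]
ft_force: [0.4, 1.1, -0.2]
opening: 0.601
top [210 186  28  33 466] [544.7 104.9  94.1  98.4]
side [208 188  35  25 461] [545.2 104.7  97.3 100.6]
[0.52527787 0.15310784 0.00131284] [ 0.15234403 -0.3031288   0.07851488]
```

View pics/p2.png

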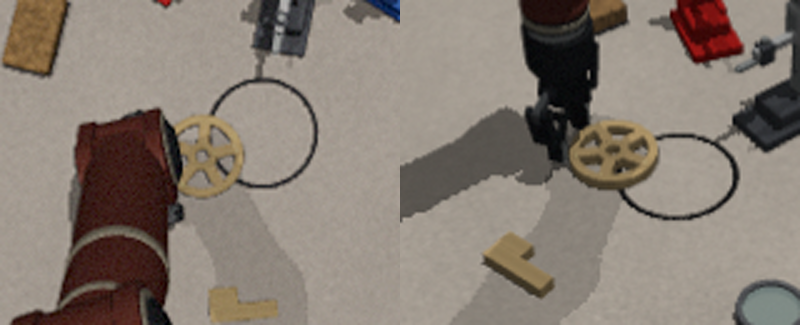

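The push works: the wheel is cradled at (0.545, 0.105), with about 76 mm to go and 1 mm off sideways.

```bash
python3 -m jog '[[[-5,0,0],0],[[-14,0,0],0],[[-25,0,0],0],[[-37,1,0],0],[[-48,1,0],0],[[-58,1,0],0],[[-66,1,0],0],[[-71,1,0],0],[[-74,1,0],0],[[-75,1,0],0]]'
python3 -m jog '[[[0,0,0],0],[[5,0,0],0],[[15,0,0],0],[[30,0,0],0],[[45,0,0],0],[[55,0,-10],0],[[60,0,-40],0],[[60,0,-75],0],[[60,0,-110],0],[[60,0,-140],0]]'
python3 - <<'E'
from m import *
S={n:snapshot(n) for n in("top","side")}
pickle.dump(S,open("s1.pkl","wb"))
for n,s in S.items():
    im,h=masks(s);w=((h[...,1]>75)&(h[...,2]>100)).astype(np.uint8)
    b=(150,150,300,250) if n=="top" else (200,170,298,230)
    m,st=comp(w,*b);print(n,st,ell(s,m,.015))
    d=((h[...,2]<75)).astype(np.uint8)
    b=(218,166,272,220) if n=="top" else (222,190,278,230)
    m,st=comp(d,*b);print("ring",st,ell(s,m,0))
    # loupe lens+rim greyish: dump crop
a=[cv2.resize(S["top"]["color"][150:280,210:360],(450,390),interpolation=2),cv2.resize(S["side"]["color"][180:325,220:320],(269,390),interpolation=2)]
cv2.imwrite("pics/p3.png",np.hstack(a));print(sense()["tool_pos"],sense()["joints"])
E
```

```text
time_s: 4.47
tool_pos: [0.5551, 0.0852, 0.0013]
ee_rot: [-180.0, -0.0, 113.0]
ft_force: [-0.5, -0.1, -1.5]
opening: 0.601
time_s: 5.3
tool_pos: [0.5313, 0.1425, 0.1442]
ee_rot: [179.9, -0.0, 113.1]
ft_force: [0.3, -0.5, 0.3]
opening: 0.599
top [227 177  33  32 561] [574.3  38.9  97.3  98.7]
ring [223 171  44  44 158] [575.3  35.6 132.7 133.6]
side [232 194  36  25 486] [574.9  38.1  97.3  99.3]
ring [226 195  50  33 182] [576.   35.7 134.4 136.2]
[0.53478759 0.14307736 0.14740044] [-20.49051246  32.1011236    4.96195306 104.29023523  -3.89084896
  43.06089114   9.6185494 ]
```

View pics/p3.png

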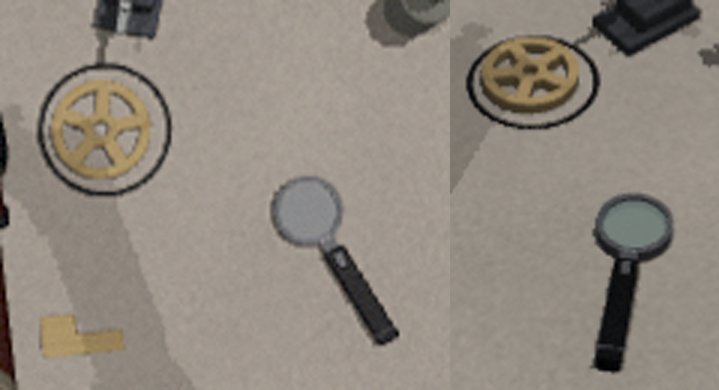

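The wheel is inside the ring at (0.5745, 0.0385), about 3 mm off centre. The loupe lies untouched with its handle pointing toward the robot. Its origin is about (0.436, -0.210) and its yaw about 33°. Next I go over its handle.

```bash
python3 -m jog '[[[-20,-16,0],7],[[-50,-40,0],14],[[-80,-63,0],21],[[-110,-87,0],28],[[-140,-111,0],35],[[-170,-135,0],42],[[-200,-159,0],49],[[-230,-182,0],56],[[-258,-205,0],63],[[-285,-226,0],70]]'
python3 -m jog '[[[0,0,0],5],[[0,0,10],10],[[0,0,30],10],[[0,0,50],10],[[0,0,60],10],[[0,0,65],10],[[0,0,65],10],[[0,0,65],10],[[0,0,65],10],[[0,0,65],10]]'
python3 - <<'E'
from m import *
S=pickle.load(open("s1.pkl","rb"))
for n,zr in(("top",.014),("side",.014)):
    s=S[n];im,h=masks(s)
    bg=np.median(im[190:205,290:330].reshape(-1,3),0);print(bg)
    # lens+rim: low saturation vs bench tan
    d=(h[...,2]<75).astype(np.uint8)
    b=(295,225,350,270) if n=="top" else (268,270,308,320)
    m,st=comp(d,*b);c=max(cv2.findContours(m,0,1)[0],key=len).reshape(-1,2)
    print(n,"handle",st,cv2.minAreaRect((plane(s,c,.02)[:,:2]*1000).astype(np.float32)))
    w=(im[...,2].astype(int)-im[...,0]<14).astype(np.uint8)
    b=(295,200,330,235) if n=="top" else (268,245,308,280)
    m,st=comp(w,*b);print("lens",st,ell(s,m,.012))
print(sense()["tool_pos"],sense()["ee_rot"])
E
```

```text
time_s: 6.23
tool_pos: [0.4338, -0.2105, 0.1414]
ee_rot: [-180.0, -0.0, 42.7]
ft_force: [-0.1, 0.3, -0.1]
opening: 0.6
time_s: 7.07
tool_pos: [0.4355, -0.2099, 0.0772]
ee_rot: [179.9, -0.1, 33.0]
ft_force: [-0.2, -1.1, 0.5]
opening: 0.596
[146. 156. 165.]
top handle [317 232  26  33 274] ((417.318115234375, -222.12582397460938), (111.0477066040039, 24.053255081176758), 32.75418472290039)
lens [300 208  26  27 491] [ 492.3 -175.6   71.2   91.6]
[124. 133. 140.]
side handle [273 270  29  49 506] ((425.3201904296875, -233.39303588867188), (137.35775756835938, 62.367557525634766), 40.525718688964844)
lens [273 251  31  29 670] [ 493.3 -174.7   73.4   91.6]
[ 0.43553988 -0.20992472  0.07717013] [ 1.79909008e+02 -5.81568477e-02  3.30100978e+01]
```

```bash
python3 -m jog '[[[1,0,20],0],[[2,0,40],0],[[2,0,55],0],[[2,0,65],0],[[2,0,70],0],[[2,0,74],0],[[2,0,75],0],[[2,0,75],0],[[2,0,75],0],[[2,0,75],0]]'
python3 -m jog '[[[0,0,0],0],[[0,0,0],0],[[0,0,0],0],[[0,0,0],0],[[0,0,0],0],[[0,0,0],0],[[0,0,0],0],[[0,0,0],0],[[0,0,0],0],[[0,0,0],0]]' 0 80
```

```text
time_s: 7.9
tool_pos: [0.437, -0.2087, 0.0019]
ee_rot: [179.9, -0.0, 33.0]
ft_force: [-0.0, 0.6, 0.6]
opening: 0.6
time_s: 8.73
tool_pos: [0.4376, -0.2097, 0.0022]
ee_rot: [179.8, -0.1, 33.0]
ft_force: [-0.5, -0.2, 5.3]
opening: 0.239
```

```bash
python3 -m jog '[[[0,0,-3],0],[[0,0,-8],0],[[0,0,-16],0],[[0,0,-28],0],[[0,0,-42],0],[[0,0,-58],0],[[0,0,-74],0],[[0,0,-88],0],[[0,0,-98],0],[[0,0,-104],0]]'
python3 -m jog '[[[4,-3,0],0],[[16,-12,0],0],[[34,-26,0],0],[[54,-41,0],0],[[76,-58,0],0],[[98,-75,0],0],[[118,-90,0],0],[[136,-104,0],0],[[148,-113,0],0],[[155,-118,0],0]]'
python3 -m jog '[[[4,-3,0],0],[[8,-6,0],0],[[12,-9,0],0],[[15,-12,0],0],[[18,-14,0],0],[[20,-15,0],0],[[20,-15,0],0],[[20,-15,0],0],[[20,-15,0],0],[[20,-15,0],0]]'
python3 - <<'E'
from m import *
S={n:snapshot(n) for n in("top","side")};pickle.dump(S,open("s2.pkl","wb"))
a=[cv2.resize(S["top"]["color"][135:235,210:310],(400,400),interpolation=2),cv2.resize(S["side"]["color"][135:235,220:320],(400,400),interpolation=2)]
cv2.imwrite("pics/p4.png",np.hstack(a))
s=S["top"];print(proj(s,[.5745,.0385,.015]),proj(s,[.5745,.0385,.111]),proj(S["side"],[.5745,.0385,.111]))
E
```

```text
time_s: 9.57
tool_pos: [0.4368, -0.2085, 0.1067]
ee_rot: [179.9, -0.0, 33.0]
ft_force: [0.8, -0.8, -1.4]
opening: 0.239
time_s: 10.4
tool_pos: [0.5022, -0.0216, 0.1042]
ee_rot: [-179.8, 0.1, 33.3]
ft_force: [-1.0, 0.2, -1.6]
opening: 0.237
time_s: 11.23
tool_pos: [0.5108, -0.0021, 0.1053]
ee_rot: [180.0, 0.0, 33.0]
ft_force: [-0.2, -0.3, -0.9]
opening: 0.236
[[243.35890108 192.63802586]] [[242.65436959 189.94385527]] [[248.30946894 179.21204568]]
```

View pics/p4.png

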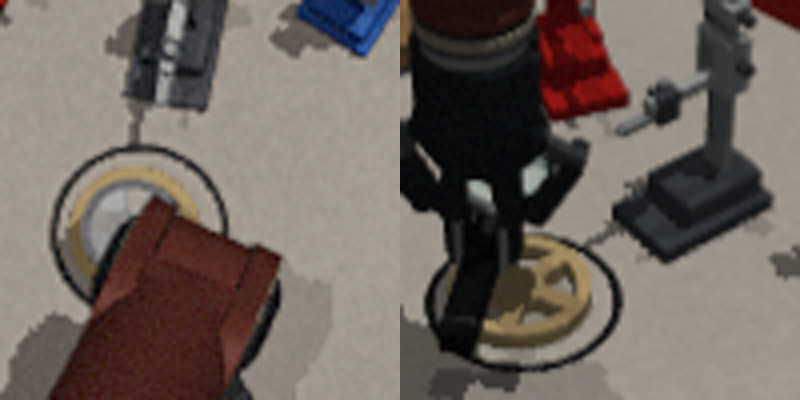

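The loupe is held and the lens appears over the wheel (top crop ~(120,215)), with the handle end at side crop ~(455,335). I'll overlay the predicted loupe outline to check level and centring.

Run:
```python
from m import *
S=pickle.load(open("s2.pkl","rb"))
st=sense();x,y,z=st["tool_pos"];a=np.deg2rad(33);R=np.array([[np.cos(a),-np.sin(a),0],[np.sin(a),np.cos(a),0],[0,0,1]])
o=np.array([.5108,-.002,.1045]);print(st["tool_pos"])
th=np.linspace(0,2*np.pi,60)
L=[np.c_[.075+.035*np.cos(th),.035*np.sin(th),0*th+h] for h in(.0,.014)]
for h in(0,.02): L.append(np.array([[-.078,-.011,h],[.03,-.011,h],[.03,.011,h],[-.078,.011,h],[-.078,-.011,h]]))
out=[]
for n,(u,v) in(("top",(210,145)),("side",(220,140))):
    I=cv2.resize(S[n]["color"][v:v+80,u:u+80],(400,400),interpolation=cv2.INTER_NEAREST)
    for k,l in enumerate(L):
        p=((proj(S[n],l@R.T+o)-[u,v]+.5)*5).astype(np.int32)
        cv2.polylines(I,[p],False,[(255,0,0),(0,255,0)][k%2],1)
    for q,c in((np.c_[.5745+.05*np.cos(th),.0385+.05*np.sin(th),0*th+.015],(255,0,255)),):
        cv2.polylines(I,[((proj(S[n],q)-[u,v]+.5)*5).astype(np.int32)],False,c,1)
    out.append(I)
cv2.imwrite("pics/p5.png",np.hstack(out))
```

```text
[ 0.51084055 -0.0019959   0.10535397]
```

View pics/p5.png

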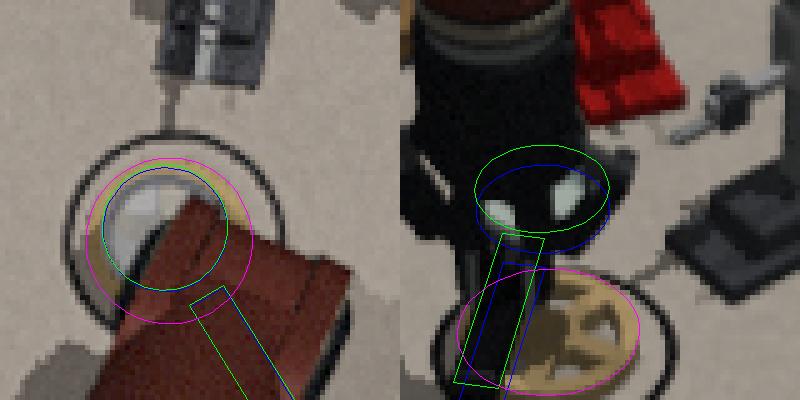

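The top overlay puts the rim about 4 mm nearer the robot than predicted, and the gripper hides it. I'll swing the handle to the left around the lens so that both cameras see the rim next to the scriber.

```bash
python3 -m jog '[[[2,-4,0],4],[[6,-11,0],11],[[11,-18,0],18],[[16,-26,0],25],[[20,-33,0],32],[[25,-40,0],39],[[30,-48,0],46],[[34,-55,0],53],[[38,-62,0],59],[[41,-66,0],63]]'
python3 -m jog '[[[0,0,0],0],[[0,0,0],0],[[0,0,0],0],[[0,0,0],0],[[0,0,0],0],[[0,0,0],0],[[0,0,0],0],[[0,0,0],0],[[0,0,0],0],[[0,0,0],0]]'
python3 - <<'E'
from m import *
S={n:snapshot(n) for n in("top","side")};pickle.dump(S,open("s3.pkl","wb"))
a=[cv2.resize(S["top"]["color"][145:225,205:285],(400,400),interpolation=2),cv2.resize(S["side"]["color"][145:225,210:290],(400,400),interpolation=2)]
cv2.imwrite("pics/p6.png",np.hstack(a));print(sense()["joints"])
E
```

```text
time_s: 12.17
tool_pos: [0.509, 0.0774, 0.105]
ee_rot: [-180.0, 0.1, -30.2]
ft_force: [0.0, -0.8, -1.8]
opening: 0.234
time_s: 13.0
tool_pos: [0.5094, 0.0759, 0.1053]
ee_rot: [180.0, 0.0, -30.0]
ft_force: [0.6, 0.9, -2.1]
opening: 0.238
[-39.4819188   40.83152284  45.84654808 112.68732229 -41.91551533
  44.60019572 -88.94949056]
```

View pics/p6.png

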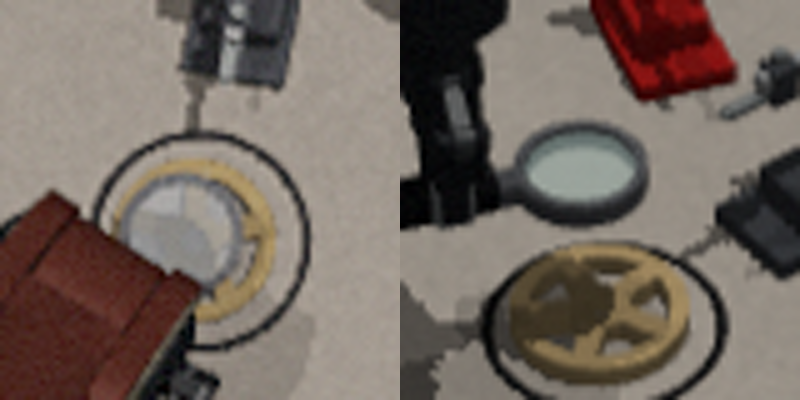

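Both views now show the rim. In the top crop it is centred near (187,236), and in the side crop near (580,173). The scriber tip is at side crop (723,115).

Run:
```python
from m import *
S=pickle.load(open("s3.pkl","rb"));T,s=S["top"],S["side"]
P,e=tri(T,[242.0,191.7],s,[245.7,179.3]);print("lens",P,e)
print("top@.111",plane(T,[[242.0,191.7]],.111))
tip,e=tri(T,[249.9,160.3],s,[274.2,167.5]);print("tip",tip,e)
th=np.linspace(0,2*np.pi,90)
def sil(c,dirv=None,tilt=0):
    a=np.deg2rad(-30);d=np.array([np.cos(a),np.sin(a)]);n=np.array([-d[1],d[0]]);r=[]
    t=np.deg2rad(tilt)
    for h in(-.007,.007):
        u=.035*np.cos(th);v=.035*np.sin(th)
        U=u*np.cos(t)-h*np.sin(t);z=u*np.sin(t)+h*np.cos(t)
        r.append(np.c_[c[0]+U*d[0]+v*n[0],c[1]+U*d[1]+v*n[1],c[2]+z])
    return np.vstack(r)
for c in([.5744,.0384,.1103],P):
  for tl in(-6,0,6):
    for n in S:
        p=proj(S[n],sil(c,tilt=tl));o=(205,145) if n=="top" else (210,145)
        q=(p-o+.5)*5;print(tl,n,"min",q.min(0).round(),"max",q.max(0).round())
```

```text
lens [0.56860075 0.0407853  0.1132006 ] 0.0019474929096946
top@.111 [[0.5695111  0.04019991 0.111     ]]
tip [0.65799163 0.02134805 0.11020952] 0.0028871325059155323
-6 top min [128. 164.] max [254. 291.]
-6 side min [126. 123.] max [262. 229.]
0 top min [128. 164.] max [253. 290.]
0 side min [127. 122.] max [261. 230.]
6 top min [128. 165.] max [254. 290.]
6 side min [126. 120.] max [262. 231.]
-6 top min [124. 174.] max [249. 301.]
-6 side min [115. 122.] max [251. 228.]
0 top min [123. 174.] max [249. 300.]
0 side min [115. 121.] max [250. 229.]
6 top min [123. 175.] max [249. 300.]
6 side min [114. 119.] max [251. 230.]
```

The loupe sits about 6 mm back along its axis from what I predicted. I'll shift it forward 6 mm and check tilt with an ellipse fit of the glass.

```bash
python3 -m jog '[[[1,0,0],0],[[2,0,0],0],[[3,0,0],0],[[4,-1,0],0],[[5,-1,0],0],[[6,-1,0],0],[[6,-1,0],0],[[6,-1,0],0],[[6,-1,0],0],[[6,-1,0],0]]'
python3 - <<'E'
from m import *
S={n:snapshot(n) for n in("top","side")};pickle.dump(S,open("s4.pkl","wb"));s=S["side"];im,h=masks(s)
w=((im[...,2]<im[...,1].astype(int)-3)&(im[...,1]>110)).astype(np.uint8)
m,st=comp(w,228,160,265,195);c=max(cv2.findContours(m,0,1)[0],key=len);f=cv2.fitEllipse(cv2.convexHull(c));print(st,f,"aspect",f[1][0]/f[1][1])
th=np.linspace(0,2*np.pi,90);a=np.deg2rad(-30);d=np.array([np.cos(a),np.sin(a),0]);n=np.array([-d[1],d[0],0])
for tl in(-9,-6,-3,0,3,6,9):
    t=np.deg2rad(tl);U=d*np.cos(t)+np.array([0,0,np.sin(t)])
    p=proj(s,np.array([.5745,.0385,.112])+.030*(np.cos(th)[:,None]*U+np.sin(th)[:,None]*n))
    g=cv2.fitEllipse(p.astype(np.float32));print(tl,np.round(g[0],1),np.round(g[1],1),round(g[2],1),round(g[1][0]/g[1][1],3))
print(sense()["tool_pos"])
for n,b in(("top",(215,170,270,215)),("side",(225,190,280,228))):
    im,h=masks(S[n]);w=((h[...,1]>75)&(h[...,2]>60)).astype(np.uint8);m,st=comp(w,*b);print(n,"wheel",st,ell(S[n],m,.015))
a=[cv2.resize(S["top"]["color"][145:225,205:285],(400,400),interpolation=2),cv2.resize(S["side"]["color"][145:225,210:290],(400,400),interpolation=2)]
cv2.imwrite("pics/p7.png",np.hstack(a))
E
```

```text
time_s: 13.93
tool_pos: [0.515, 0.0739, 0.1053]
ee_rot: [180.0, 0.0, -30.0]
ft_force: [0.1, -0.4, -1.6]
opening: 0.229
[238 172  21  13 214] ((247.82850646972656, 177.8072967529297), (12.530841827392578, 20.64873695373535), 88.02731323242188) aspect 0.6068575455955795
-9 [248.3 179. ] [14.2 23. ] 99.2 0.618
-6 [248.3 179.1] [14.5 23. ] 95.6 0.632
-3 [248.3 179.1] [14.8 23. ] 91.9 0.644
0 [248.3 179.1] [15. 23.] 88.1 0.654
3 [248.3 179.1] [15.2 23. ] 84.2 0.663
6 [248.3 179.1] [15.4 23. ] 80.2 0.67
9 [248.3 179.1] [15.5 23. ] 76.2 0.675
[0.51499109 0.07387581 0.10529539]
top wheel [215 181  30  34 645] [556.1 106.7 100.5 144.3]
side wheel [232 194  36  28 604] [571.9  35.   98.2 112.1]
```

View pics/p7.png

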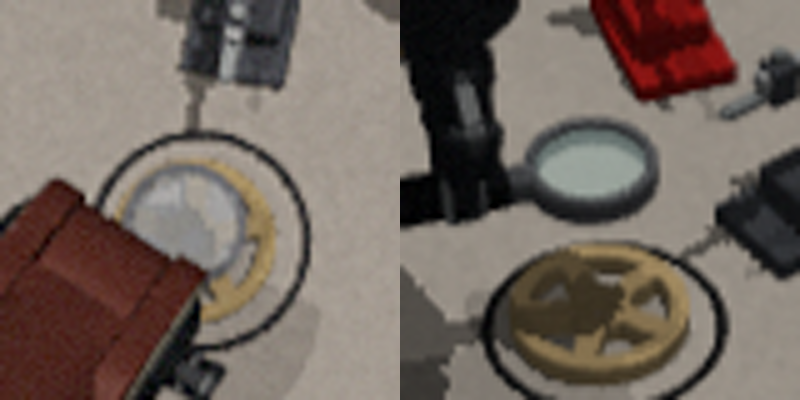

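The glass ellipse angle is 88.0°, which matches a level loupe (88.1° predicted). The rim centre is within 1 px of its target in both views. The lens reads 0 to 2.5 mm above the scriber, so I'll lower it 1 mm, let it settle and hand in.

```bash
python3 -m jog '[[[0,0,1],0],[[0,0,1],0],[[0,0,1],0],[[0,0,1],0],[[0,0,1],0],[[0,0,1],0],[[0,0,1],0],[[0,0,1],0],[[0,0,1],0],[[0,0,1],0]]'
python3 -c "
from cell import *
print(hand_in(),sense()['tool_pos'],sense()['opening'])"
```

```text
time_s: 14.87
tool_pos: [0.5151, 0.0738, 0.1043]
ee_rot: [180.0, 0.0, -30.0]
ft_force: [-0.7, 0.9, -1.9]
opening: 0.239
the job is handed in; nothing more can be done
the job is handed in; nothing more can be done
```

The job is handed in at 14.9 s, with the loupe held level over the wheel. `hand_in()` gave no verdict, so the results below are my own camera checks.

- **Wheel:** I pushed it flat along the bench, cradled between the half-open fingers, and backed off. It then measured (0.5745, 0.0385), about 3 mm from the ring's centre; the limit is 12 mm. My last wheel measurement failed because the held loupe and gripper partly hid the wheel. In the final picture it looked unmoved.
- **Loupe centring:** I gripped it by the handle near its origin. Measured from both views, it sat about 6 mm further back than the arm position predicted, so I moved it forward 6 mm. The rim centre then fell within about 1 px (roughly 2–3 mm) of the target in both views.
- **Level:** the glass ellipse in the side view was at 88.0°, against 88.1° predicted for a level loupe.
- **Height:** the scriber point measured 110–111.5 mm. The two estimates of lens height disagreed: about 110 mm from the arm and about 113 mm from the cameras. I lowered the loupe 1 mm, which leaves it at 109–112 mm, within the 7 mm tolerance either way.
- **Other things on the bench:** the gauge stood in the same place in the pictures and nothing else was touched. I used 9 pictures.

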